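# Rinse a culture flask by tipping it on its growth face, then rack it

## Robot

A 6-joint arm with a two-finger parallel gripper is mounted at the origin on a cart in front of the work surface, level with it; the furniture and walls round the work are solid. World frame = base frame: x ahead of the robot, y to its left, z up, the work surface at z = 0. Lengths are in m, angles in degrees, forces in N, time in s.
With the tool pointing down it reaches from about 0.25 to 0.725 m from the base axis. Payload 9.7 kg.
Tool frame: the origin (TCP) lies at the very end of the fingers, on their centre line; the grasp point (between the pads) lies 19 mm behind it; z points along the fingers, y is the direction in which the jaws open and shut (so a half turn about z gives the same grasp; the last joint's range is limited). The gripper opens to 85 mm and grips with 20 to 120 N. Pads are 22 mm wide; open, the fingers measure 114 mm over their backs; the gripper's body (76 mm by 85 mm) begins 54 mm behind the grasp point. The pads swing forward as they close: fully open they stand 13 mm farther back than shut.
Start: joints at [-70.818, 4.979, 10.078, 95.1, 0, 90], TCP at [0.181, -0.519, 0.231] pointing down, gripper open.
Joint ranges: [-179.16, 179.16], [-48.56, 103.87], [-65.8, 70.77], [-126.05, 130.52], [-82.76, 87.17], [-180, 180]. Speed limits (degrees/s): [127.2, 127.2, 147.25, 180, 180, 180].

## Interface

Orientations are given as [roll, pitch, yaw] about the fixed x, y, z axes, in that order (R = Rz(yaw) Ry(pitch) Rx(roll)).
In Python, from workcell import bot, camera, ticket gives the robot as it stands.
- The arm moves only by the shell command python3 -m jog 'ROWS' [FORCE]. ROWS is a JSON object of lists of equal length, an entry for each row: "turn": the turn, a rotation vector about the world's x, y, z each as a share of 8 degrees, from -1 to 1, a list of three; "delta_pos": the shift along the world's x, y, z each as a share of 50 mm, from -1 to 1, a list of three; "hand": the opening, from -1 (shut) to 1 (fully open). A call has exactly 10 rows; each row shifts and turns the commanded pose from where the row before left it; what a row does not reach is not made up. A row lasts 1/10 s, in which the tool goes at most 50 mm and 8.59 degrees, less where a joint would pass 70% of its speed; a pose out of reach is approached as far as the arm can. A call with a number of a shift or a turn outside -1 to 1 is refused whole. A call with a gripper value outside its range is refused whole. The fingers move at their own pace and stop on an object; FORCE is the grip in N (left out, the last holds). Time passes only in rows, so rows that do not move let the fingers close, or fill a call up. It gives the time, the measured TCP pose, the force and the opening at its end, in the units of the state.
- bot.get_obs(): the state, without advancing time (a new reading comes with each control period).
- camera(name): name is "side" or "top"; returns a dict with "frame" (480x640x3 uint8, red, green, blue), "range_z" (480x640 float32, m along the optical axis (not along the pixel's ray), 0 where there is no reading), "fx", "fy", "cx", "cy" (pixels), "extrinsics" (4x4, takes a point from world to camera coordinates). Camera axes: x right, y up, looking along -z (the intrinsics and any distortion apply to the point x, -y, -z); pixel columns grow to the right and rows downward; lengths in m; the calibration is good to about 2 mm. A picture is of the moment at which its call begins.
- ticket.job_done(): hands the job in, once; it reports no verdict.
The state is a dict: "time": time; "q": joint angles; "qd": joint speeds; "joint_efforts": joint torques, N m; "ee_pos": TCP position; "tcp_rot": TCP orientation; "wrist_force": force on the tool from outside, world axes, zero at the start; "torque": the same for the moment, N m; "opening": finger opening in m.
Only numpy, scipy, OpenCV 4.12 (cv2) and the standard library are available. Lean on these libraries where they do the work, as an engineer would, in place of code of your own. Each camera call takes 0.05 s, during which the arm holds its last target.

## Task

The small culture flask that stands on the worktop between the bottle and the beaker needs the film of rinse in it run over its growth wall: lift it clear of the worktop and tip it over to 45 degrees with the growth face (the flat broad face that the neck leans away from) underneath, hold it there for a second or two, bring it upright for a moment, then tip and hold it in the same way once more. Bring it upright again and stand it in the empty bay of the flask rack, right down on the rack's floor, and let go. The vented cap must stay dry, so never tip the flask beyond 60 degrees or over onto its other broad face, do not drop it, and leave everything else where it stands.

Things in the scene. Friction and masses are not known exactly. Their poses are not given: they have to be found in the camera images.
- culture_flask: the flask to rinse: clear plastic, standing on its end, cap up, 107 mm tall, 40 to 85 g. Block body 28 mm thick (x) by 52 mm wide (y), straight up to 70 mm, tapering to the neck at 84 mm; foot chamfered 1.5 mm. Origin: centre of the underside. z points to the cap, x out of the GROWTH FACE (plain broad face), y along the width. Any yaw
- growth_face (a point): middle of the flask's growth face, 14 mm from the flask's middle plane and 36 mm above its underside: the plain clear broad face that the neck leans away from. The other broad face carries a frosted white writing patch
- flask_cap (a point): middle of the flask's white screw cap, 21 mm across, 87 to 107 mm above the underside. The neck leans 15 degrees away from the growth face (towards -x); the cap stays over the body's 28 mm thickness
- flask_grip (a point): point on the flask's middle line, 56 mm above its underside: a good grip height, across the 28 mm thickness. A bottle and a beaker stand 8 to 30 mm from the two narrow sides; beside the broad faces the room above a height of 20 mm is free for at least 45 mm
- flask_rack: aluminium flask rack, fixed, 70 mm deep (x), 210 mm long (y), 36 mm high. Origin: centre of its underside. Three bays at y = -68, 0, +68 mm: windows 57 mm (x) by 33 mm (y) in the top sheet over a flat floor at z = 4 mm. A flask stands in one with its 52 mm width along the rack's x, either way round. Two bays hold other flasks. Rack yaw within 0.15 rad
- empty_bay (a point): centre of the floor of the one empty bay of the rack, 4 mm above the worktop (it can be any of the three)
- rack_flask_a: another flask of the same shape and size, standing in a bay of the rack; origin at the centre of its underside, axes as for the culture flask; not to be disturbed
- rack_flask_b: another flask of the same shape and size, standing in a bay of the rack; origin at the centre of its underside, axes as for the culture flask; not to be disturbed
- reagent_bottle: clear round bottle with a screw cap, 56 mm across, 105 mm tall, beside one narrow side of the culture flask; origin at the centre of its underside; not to be disturbed
- beaker: empty plastic beaker, 64 mm across the rim, 76 mm tall, beside the other narrow side of the culture flask; origin at the centre of its underside; not to be disturbed
- swab_tube: capped swab transport tube lying flat 55 to 75 mm off the flask's writing-patch face, 94 x 41 mm, 20 mm high; origin under its middle; not to be disturbed
- bottle_behind: clear round bottle with a screw cap, 56 mm across, 105 mm tall, standing 50 to 65 mm off the culture flask's growth face; origin at the centre of its underside; not to be disturbed
- timer: flat bench timer, 75 x 75 mm, 17 mm high, on the worktop between the flask and the rack; origin under its centre; not to be disturbed. Behind timer and tape stand a vortex mixer (to 160 mm high) and a small centrifuge (to 120 mm), x from 0.45 to 0.70 m, y from -0.20 to 0.08 m: carry the flask over them or round in front
- tape_roll: roll of tape lying flat, 69 mm across, 19 mm high, on the worktop between the flask and the rack; origin under its centre; not to be disturbed

How it is judged (in metres and radians):
On the way, in this order (a step that is already met when the one before it is completed fails the run):
1. the flask is held clear of the worktop, tipped to 45 degrees (within 10) with its growth face underneath and held there for 0.8 s (angle between culture_flask's own z axis and vertical between 0.61 and 0.96 rad and angle between culture_flask's own x axis and vertical above 2.1 rad and height (world z) of culture_flask above 0.015 m), for 0.8 s.
2. the flask is brought upright within 8 degrees (angle between culture_flask's own z axis and vertical below 0.14 rad), for 0.2 s.
3. the flask is held clear of the worktop, tipped to 45 degrees (within 10) with its growth face underneath and held there for 0.8 s once more (all of step 1), for 0.8 s.
At the end, for the whole second after the job is handed in: the culture flask stands upright (within 5 degrees) and at rest in the empty bay of the rack, its underside on the bay's floor (within 4 mm) and within 7 mm of the bay's centre, its broad faces along the bay within 0.15 rad, either way round, and it has been let go (angle between culture_flask's own z axis and vertical below 0.09 rad and horizontal distance between culture_flask and empty_bay below 0.007 m and z of culture_flask in the frame of flask_rack below 0.008 m and angle between the x axis of culture_flask and the y axis of flask_rack, either way round below 0.15 rad and linear speed of culture_flask below 0.02 m/s); the robot touches nothing.
It fails at once if the flask is tipped beyond 65 degrees, so that the cap gets wet (angle between culture_flask's own z axis and vertical above 1.134 rad).
It fails at once if the flask is tipped more than 30 degrees towards its other broad face (the one with the writing patch) (angle between culture_flask's own x axis and vertical below 1.047 rad).
It fails at once if the flask is dropped: out of the fingers while its underside is more than 30 mm above the worktop (height (world z) of culture_flask above 0.03 m and contact force between culture_flask and the fingers below 0.05 N).
It fails at once if another thing is moved by more than 25 mm (distance of any of rack_flask_a, rack_flask_b, reagent_bottle, beaker, swab_tube, bottle_behind, timer, tape_roll from where it was at the start of the episode above 0.025 m).
It fails at once if another flask or vessel is knocked over (beyond 30 degrees) (angle between any of rack_flask_a, rack_flask_b, reagent_bottle, beaker, bottle_behind's own z axis and vertical above 0.52 rad).
It also fails if it takes over 54 s, if anything falls off the work surface, if the arm or the gripper's body presses on something with over 40 N, if the wrist force passes 120 N, or if a joint passes its speed limit or range.

## Working session

There is one attempt and no reset: what is moved stays moved. The work goes in short steps, Python scripts to look and compute and a shell command to move; the robot and the scene stay as the last step left them, time stands still between calls to the robot, and variables do not carry over. Pictures are saved under pics/ and viewed, and the job is handed in when it is done.

```bash
ls; mkdir -p pics
python3 - <<'E'
from workcell import bot,camera,ticket
import cv2,numpy as np
print(bot.get_obs())
for n in("side","top"):
    c=camera(n); cv2.imwrite(f"pics/{n}0.png",c["frame"][:,:,::-1]); np.savez(f"{n}0.npz",**c)
    print(n,c["fx"],c["fy"],c["cx"],c["cy"]);print(np.round(c["extrinsics"],4), [k for k in c])
E
```

```text
pics
{'time': 0.0, 'q': array([-7.08190633e+01,  5.01112407e+00,  1.00332518e+01,  9.50981065e+01,
       -9.01960511e-04,  8.99999170e+01]), 'qd': array([-0.074656  , -0.0497949 ,  0.08184039, -0.0766517 ,  0.01088009,
        0.00736384]), 'joint_efforts': array([ 6.83070375e-04, -5.20390427e+01,  4.64802718e+01,  1.63994957e-02,
        5.71796579e-05,  1.69467949e-06]), 'ee_pos': array([ 0.1806254 , -0.51925536,  0.23057206]), 'tcp_rot': array([-1.79924021e+02,  9.01849642e-04,  1.91810209e+01]), 'wrist_force': array([-0.6782676 ,  0.13362383, -0.3855144 ]), 'torque': array([ 0.03122214, -0.00663883,  0.01713617]), 'opening': 0.08538260965333266}
side 543.4357429278498 543.4357429278498 320.8235460973505 224.4310067910798
[[ 0.9686 -0.2486 -0.0046 -0.5387]
 [ 0.1306  0.4928  0.8603 -0.1264]
 [-0.2116 -0.8339  0.5098 -1.2284]
 [ 0.      0.      0.      1.    ]] ['frame', 'range_z', 'fx', 'fy', 'cx', 'cy', 'extrinsics']
top 465.5799712753705 465.5799712753705 322.62314849602006 241.071839652768
[[ 0.0056 -0.9999 -0.0114 -0.0309]
 [ 0.9984  0.0049  0.0556 -0.5338]
 [-0.0555 -0.0117  0.9984 -1.1937]
 [ 0.      0.      0.      1.    ]] ['frame', 'range_z', 'fx', 'fy', 'cx', 'cy', 'extrinsics']
```

View pics/side0.png

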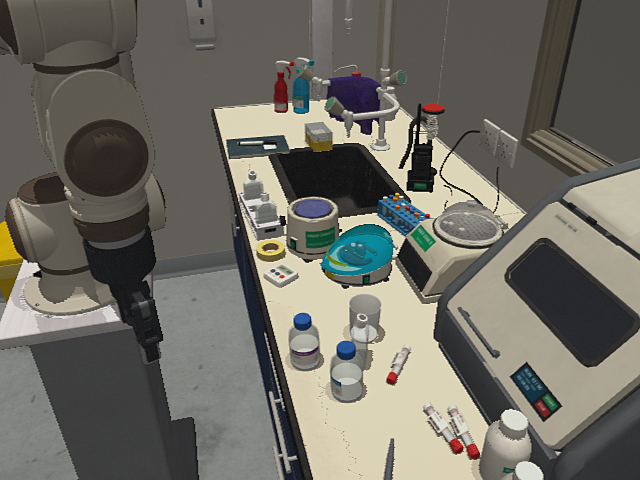

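View pics/top0.png

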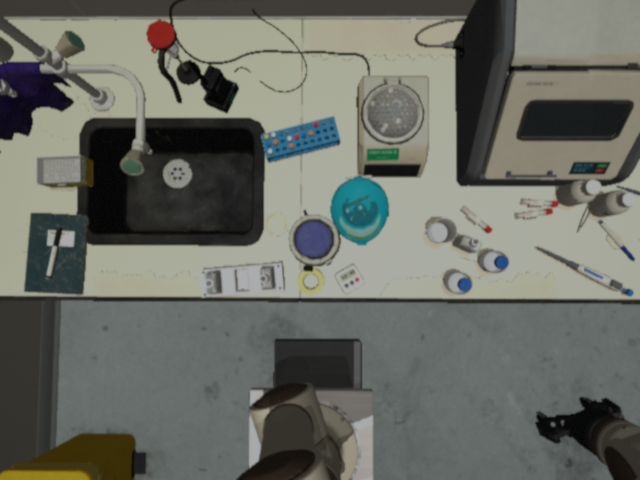

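The top view shows the flask at about (467,242), with the beaker (440,230), the bottle (492,261), the bottle behind (458,281) and the tube (477,219). The rack is at (243,279) and its middle bay looks empty. I'll zoom in.

Run:
```python
import cv2,numpy as np
t=cv2.imread("pics/top0.png");s=cv2.imread("pics/side0.png")
z=lambda im,x0,y0,w,h,f:cv2.resize(im[y0:y0+h,x0:x0+w],None,fx=f,fy=f,interpolation=cv2.INTER_CUBIC)
cv2.imwrite("pics/z1.png",z(t,415,195,110,105,7))
cv2.imwrite("pics/z2.png",z(t,195,245,180,60,4))
cv2.imwrite("pics/z3.png",np.hstack([z(s,280,280,140,130,4),z(s,225,160,50,130,4)]))
```

```text
(no output)
```

View pics/z1.png

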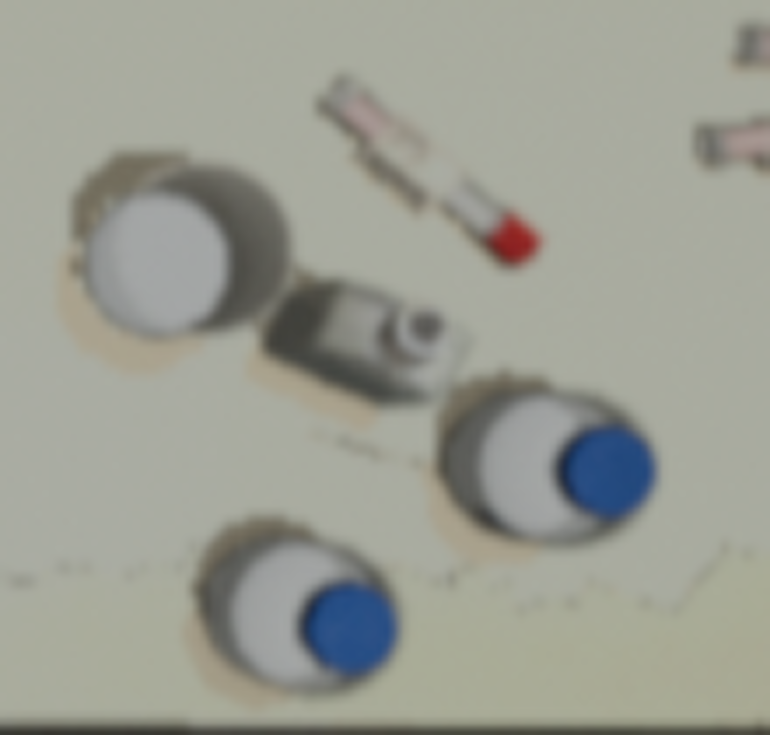

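View pics/z2.png

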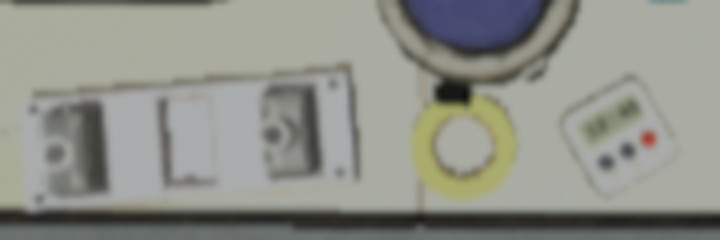

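View pics/z3.png

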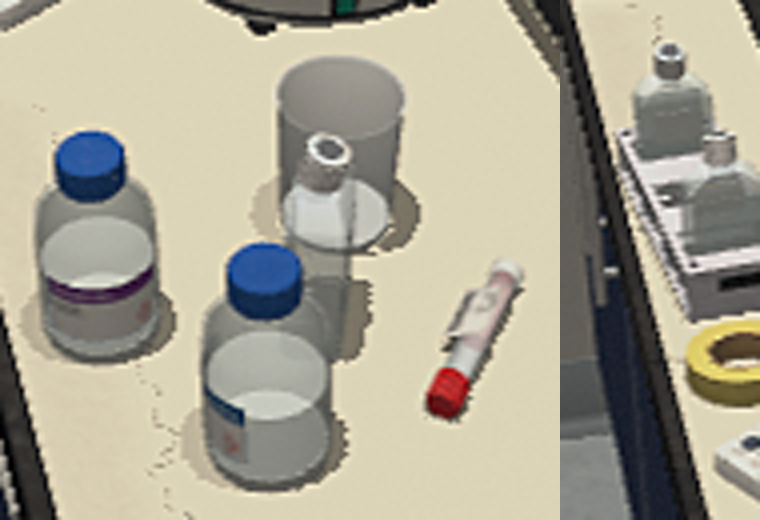

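```bash
cat > h.py <<'E'
import numpy as np
def load(n,k="0"):
    return dict(np.load(f"{n}{k}.npz"))
def cloud(c):
    v,u=np.mgrid[0:480,0:640]; d=c["range_z"]
    P=np.stack([(u-c["cx"])/c["fx"]*d,-(v-c["cy"])/c["fy"]*d,-d],-1)
    E=c["extrinsics"]; W=(P-E[:3,3])@E[:3,:3]
    W[d<=0]=np.nan
    return W
def proj(c,X):
    E=c["extrinsics"]; p=np.atleast_2d(X)@E[:3,:3].T+E[:3,3]
    return np.stack([c["cx"]+c["fx"]*p[:,0]/-p[:,2], c["cy"]-c["fy"]*p[:,1]/-p[:,2]],-1)
E
python3 - <<'E'
from h import *
import cv2
for n,box in(("top",(430,215,500,285)),("side",(330,305,385,375))):
    c=load(n);W=cloud(c)
    x0,y0,x1,y1=box
    Z=W[y0:y1,x0:x1,2]
    print(n); 
    for r in range(0,y1-y0,3): print(y0+r,' '.join('%4.0f'%(1000*z) if z==z else '  --' for z in Z[r,::3]))
E
```

```text
top
215    3   -5   -2    1    3   -2    7    4    2    1    1    3    4   17   17   21    0   -0   -2   -2   -1    1    5   -2
218    5    4   -1    5   81   77    1    3   -1    2    0   -2    4   15   13   16   16   -4    4    3   -0   -1    1    4
221   -0   -0   79   42   44   50   63   78    6    5    5    4    5    1   12   19   12   16    2   -0    3   -3   -2    2
224   -0   78    3    5    9   24   37   60   74   -1    2    1   -0    0    4   11   11   17   16    2   -1    0   -1   -3
227   49    6    4    3    5    7   27   47   71    3   -0    3   -0    1    4    6   -6   15   18   16    6   -2   -4    3
230   57    3    2    1    4    3   21   41   67   -0   -3    6    3   -2    3   -1    5    1   11   13   18    3    6    0
233   58    4    5    4    8    5   19   42   66    1    3   -1    3    4   -1    3    4   -4    2   -1    1   -0    3    2
236   43   72    1    5    0    4   19   52   79   21   50   72   81    0    6    1    2    2    0   -0   -1    1   -3    1
239   28   58    5    5    4    7   40   65    1   33   67   77   78   86  103  105   -2   -2   -5   -3 
[... 3560 characters left out ...]
 0   -2
356   -2   78   82   91   95   96   96   92   84   81   34   34    8   -5   -2   -3    0    1   -0
359    1   76   80   84   90   91   90   86   83   80   75   29   -2   -1   -2   -3   -2   -2   -1
362   71   75   77   80   83   81   82   83   81   78   72   20   -1   -3   -1   -0   -1   -2   -5
365   67   71   75   78   81   80   79   80   77   76   71   15    1    0   -2   -2   -2   -1   -3
368   60   72   72   76   73   77   78   74   74   71   69    4   -0    0   -2   -2   -0   -4   -0
371   56   64   67   70   72   72   73   70   71   66   66   -3   -0   -2   -1   -1   -4   -2   -1
374   44   57   62   65   65   69   66   66   64   60   55   -2   -4   -2   -3   -2   -2   -4   -3
```

```bash
cat >> h.py <<'E'
from scipy.optimize import least_squares
def sdrect(p,cx,cy,yaw,hx,hy):
    d=p-[cx,cy]; co,s=np.cos(yaw),np.sin(yaw)
    x=d[:,0]*co+d[:,1]*s; y=-d[:,0]*s+d[:,1]*co
    qx,qy=abs(x)-hx,abs(y)-hy
    return np.hypot(np.maximum(qx,0),np.maximum(qy,0))+np.minimum(np.maximum(qx,qy),0)
def fitrect(p,x0,hx=.014,hy=.026,fs=.0015):
    return least_squares(lambda q:sdrect(p,*q,hx,hy),x0,loss="soft_l1",f_scale=fs)
def fitcirc(p,x0,R,fs=.0015):
    return least_squares(lambda q:np.hypot(*(p-q).T)-R,x0,loss="soft_l1",f_scale=fs).x
E
python3 - <<'E'
from h import *
C={n:load(n) for n in("top","side")};W={n:cloud(C[n]) for n in C}
t=W["top"]
for px in [(467,242),(440,230),(501,261),(464,284),(477,219),(208,282),(243,279),(272,275),(311,281),(347,278)]: print(px,np.round(t[px[1],px[0]],3))
guess=t[240,462][:2]
for n in list(W)+["both"]:
    w=np.concatenate([W[k].reshape(-1,3) for k in (W if n=="both" else [n])])
    w=w[~np.isnan(w[:,0])]
    w=w[np.hypot(*(w[:,:2]-guess).T)<.045]
    # body band
    b=w[(w[:,2]>.015)&(w[:,2]<.064)]
    best=None
    for yaw in np.radians([100,130,160,190,220,250]):
        f=fitrect(b[np.hypot(*(b[:,:2]-guess).T)<.036][:,:2],[*guess,yaw])
        if best is None or f.cost<best.cost: best=f
    print(n,len(b),np.round(best.x,4),np.degrees(best.x[2]),best.cost/len(b))
    cp=w[(w[:,2]>.09)]; print("cap",len(cp),cp.mean(0).round(4), "top z",np.sort(cp[:,2])[-10:].round(3))
    print("floor bias", np.median(w[w[:,2]<.01][:,2]))
E
```

```text
(467, 242) [ 0.529 -0.38   0.086]
(440, 230) [ 0.565 -0.335  0.003]
(501, 261) [ 0.483 -0.454  0.107]
(464, 284) [ 0.428 -0.367  0.103]
(477, 219) [ 0.593 -0.427  0.018]
(208, 282) [0.43  0.243 0.112]
(243, 279) [0.434 0.179 0.006]
(272, 275) [0.446 0.097 0.059]
(311, 281) [0.43  0.002 0.002]
(347, 278) [ 0.439 -0.091  0.016]
top 191 [ 0.5358 -0.3733  2.704 ] 154.92500719923845 2.917081173699802e-06
cap 84 [ 0.5272 -0.3907  0.1029] top z [0.108 0.108 0.108 0.108 0.108 0.109 0.109 0.11  0.11  0.111]
floor bias 0.001534989701645787
side 246 [ 0.5376 -0.3711  2.6917] 154.22563423460315 1.9481081651952376e-06
cap 137 [ 0.5264 -0.3981  0.0998] top z [0.105 0.105 0.105 0.105 0.105 0.106 0.106 0.106 0.106 0.106]
floor bias -0.0013609851755649461
both 437 [ 0.5367 -0.3728  2.6879] 154.0065249868472 2.4554953438973846e-06
cap 221 [ 0.5267 -0.3953  0.101 ] top z [0.108 0.108 0.108 0.108 0.108 0.109 0.109 0.11  0.11  0.111]
floor bias -0.00021787449087775731
```

Run:
```python
from h import *
import cv2
C={n:load(n) for n in("top","side")};W={n:cloud(C[n]) for n in C}
S=4000; o=np.array([.62,-.28])
im=np.full((600,800,3),255,np.uint8)
def px(p): return int((o[1]-p[1])*S),int((o[0]-p[0])*S)
for n,ch in(("top",0),("side",1)):
    w=W[n].reshape(-1,3); w=w[w[:,2]>.012]
    for p in w:
        h=min(p[2]/.11,1); col=(0,int(200*h),255) if ch else (255,int(200*h),0)
        cv2.circle(im,px(p),2,col,-1)
for k in range(0,20,2): cv2.putText(im,f"{o[1]-k*.01:.2f}",(k*40,595),0,.4,(0,0,0)); cv2.putText(im,f"{o[0]-k*.01:.2f}",(0,k*40+5),0,.4,(0,0,0))
cv2.imwrite("pics/map.png",im)
```

```text
(no output)
```

View pics/map.png

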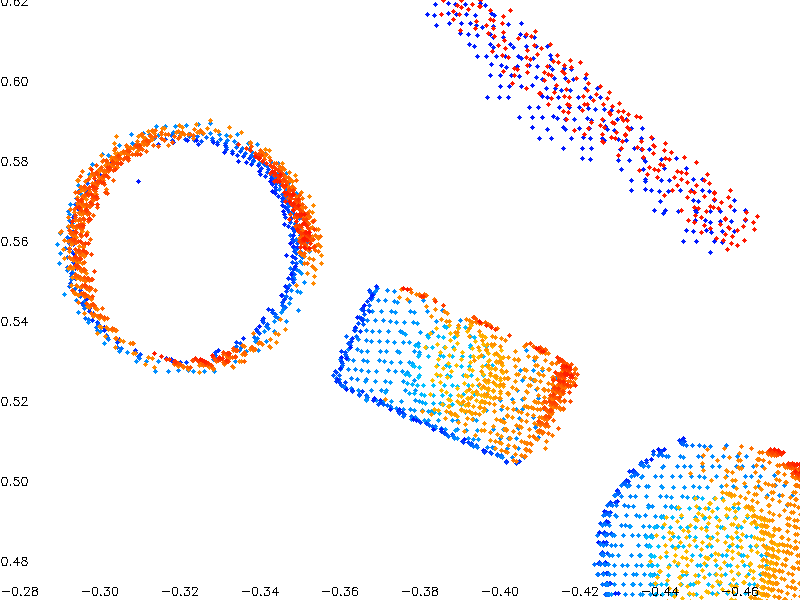

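Run:
```python
from h import *
C={n:load(n) for n in("top","side")};W={n:cloud(C[n]) for n in C}
g=np.array([.527,-.390])
def pts(n): 
    return np.concatenate([W[k].reshape(-1,3) for k in (W if n=="both" else [n])])
for n in ("top","side","both"):
    w=pts(n); w=w[~np.isnan(w[:,0])]
    v=w[(np.hypot(*(w[:,:2]-g).T)<.034)]
    b=v[(v[:,2]>.012)&(v[:,2]<.066)]
    f=fitrect(b[:,:2],[*g,np.radians(156)]); print(n,len(b),f.x.round(4),np.degrees(f.x[2]))
    cp=v[v[:,2]>.09]; print(" cap",cp.mean(0).round(4), (cp[:,:2].min(0)+cp[:,:2].max(0))/2)
    fit=lambda c,z0,z1,R,rr:fitcirc(w[(np.hypot(*(w[:,:2]-c).T)<rr)&(w[:,2]>z0)&(w[:,2]<z1)][:,:2],c,R)
    print(" beaker",fit([.558,-.322],.05,.08,.032,.042).round(4)," bottle",fit([.485,-.452],.01,.07,.028,.04).round(4)," behind",fit([.435,-.365],.01,.07,.028,.04).round(4))
    tb=w[(abs(w[:,0]-.585)<.05)&(abs(w[:,1]+.42)<.055)&(w[:,2]>.008)&(w[:,2]<.03)]; print(" tube",tb[:,:2].min(0),tb[:,:2].max(0))
    # rack
    r=w[(w[:,0]<.5)&(w[:,1]>.03)&(w[:,1]<.33)&(w[:,2]>.030)&(w[:,2]<.041)]
    q=fitrect(r[:,:2],[.43,.175,0.05],.035,.105)
    import cv2
    print(" rack",len(r),cv2.minAreaRect((r[:,:2]*1000).astype(np.float32)), "ztop",np.median(r[:,2]))
    # hole floor
    fl=w[(abs(w[:,0]-.434)<.03)&(abs(w[:,1]-.178)<.018)&(w[:,2]<.015)]
    print(" floor",len(fl),np.median(fl[:,2]),fl[:,:2].min(0),fl[:,:2].max(0),fl[:,:2].mean(0))
    print(" floor bias",np.median(w[(abs(w[:,0]-.5)<.03)&(w[:,1]<-.28)&(w[:,1]>-.32)][:,2]))
```

```text
top 119 [ 0.5266 -0.3927  2.7174] 155.69818106160338
 cap [ 0.5272 -0.3907  0.1029] [ 0.52754412 -0.3897788 ]
 beaker [ 0.5575 -0.324 ]  bottle [ 0.4821 -0.4584]  behind [ 0.4288 -0.3692]
 tube [ 0.53530507 -0.46634454] [ 0.6277885  -0.36823557]
 rack 1308 ((435.7528991699219, 156.77455139160156), (81.38574981689453, 257.5862731933594), 8.817544937133789) ztop 0.036663021532034296
 floor 240 0.00485557310513135 [0.40554495 0.16579044] [0.46038779 0.19588517] [0.43159275 0.18153648]
 floor bias 0.000791161153791969
side 203 [ 0.5271 -0.3934  2.6974] 154.5513158890574
 cap [ 0.5264 -0.3981  0.0998] [ 0.52743378 -0.39619884]
 beaker [ 0.557  -0.3296]  bottle [ 0.4828 -0.459 ]  behind [ 0.4291 -0.37  ]
 tube [ 0.53759718 -0.46942804] [ 0.62727713 -0.38095746]
 rack 456 ((431.5304260253906, 175.58790588378906), (70.49047088623047, 216.2257843017578), 5.324968338012695) ztop 0.0345319491064837
 floor 148 -0.5319540587511993 [0.40414483 0.16047657] [0.41926692 0.195966  ] [0.41002658 0.17779118]
 floor bias -0.00146898253422616
both 322 [ 0.5267 -0.3931  2.7108] 155.31495942902978
 cap [ 0.5267 -0.3953  0.101 ] [ 0.52743378 -0.39117748]
 beaker [ 0.5566 -0.3283]  bottle [ 0.4827 -0.4588]  behind [ 0.4291 -0.3698]
 tube [ 0.53530507 -0.46942804] [ 0.6277885  -0.36823557]
 rack 1764 ((434.73516845703125, 156.8250732421875), (83.3817138671875, 257.9981384277344), 8.817544937133789) ztop 0.036088480118561486
 floor 388 0.002590607393967207 [0.40414483 0.16047657] [0.46038779 0.195966  ] [0.42336648 0.18010786]
 floor bias -0.0007074732752160537
```

```bash
cat >> h.py <<'E'
import cv2
def rectify(c,z,xr,yr,S):
    """image of plane z; row 0 = xr[1], col 0 = yr[1]; S px per m"""
    nx,ny=int((xr[1]-xr[0])*S),int((yr[1]-yr[0])*S)
    r,q=np.mgrid[0:nx,0:ny]
    X=np.stack([xr[1]-r/S,yr[1]-q/S,np.full(r.shape,z)],-1).reshape(-1,3)
    p=proj(c,X).astype(np.float32).reshape(nx,ny,2)
    return cv2.remap(c["frame"][:,:,::-1].copy(),p[...,0],p[...,1],cv2.INTER_CUBIC)
E
python3 - <<'E'
from h import *
c=load("top")
a=rectify(c,.036,(.37,.49),(.055,.305),3000)
# grid
for k in range(25): 
    y=.305-k*.01; cv2.line(a,(k*30,0),(k*30,6 if k%5 else 14),(0,0,255),1)
for k in range(12): cv2.line(a,(0,k*30),(6,k*30),(0,0,255),1)
cv2.imwrite("pics/rk.png",a)
t=cloud(c)
r=t.reshape(-1,3); r=r[(r[:,0]>.38)&(r[:,0]<.49)&(r[:,1]>.06)&(r[:,1]<.31)&(abs(r[:,2]-.0368)<.004)]
# maximize inliers in rect shape w/ windows? plot
im=np.full((360,750,3),255,np.uint8)
for p in r: cv2.circle(im,(int((.305-p[1])*3000),int((.49-p[0])*3000)),2,(0,0,0),-1)
cv2.imwrite("pics/rk2.png",im)
E
```

```text
(no output)
```

View pics/rk.png

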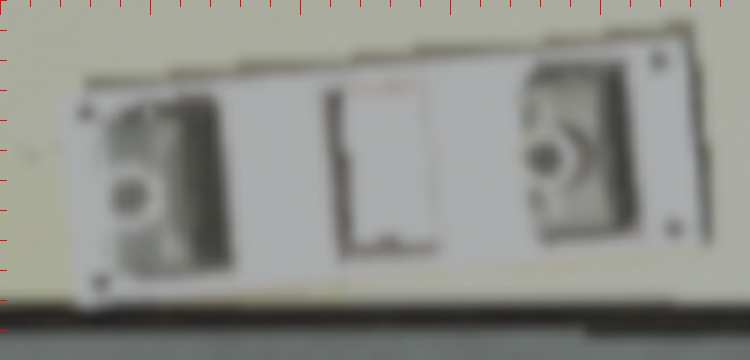

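View pics/rk2.png

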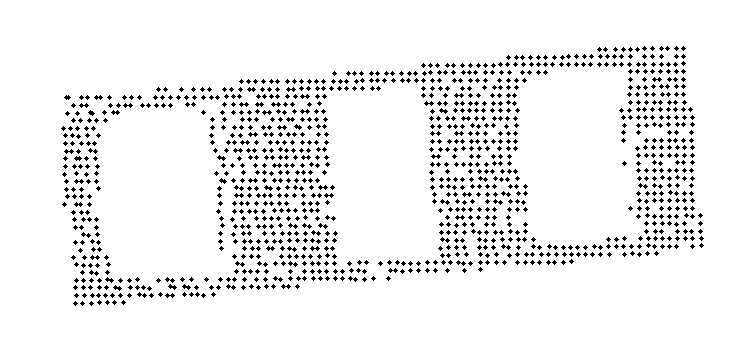

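```bash
cat >> h.py <<'E'
from scipy.optimize import differential_evolution
def rackfit(c,z=.036,zb=None):
    t=cloud(c).reshape(-1,3)
    b=t[(t[:,0]>.37)&(t[:,0]<.50)&(t[:,1]>.05)&(t[:,1]<.32)&~np.isnan(t[:,0])]
    top=b[(b[:,2]>.031)&(b[:,2]<.042)][:,:2]; oth=b[(b[:,2]<.025)][:,:2]
    def inside(p,q):
        cx,cy,y=q; d=p-[cx,cy];co,s=np.cos(y),np.sin(y)
        X=d[:,0]*co+d[:,1]*s;Y=-d[:,0]*s+d[:,1]*co
        w=np.minimum.reduce([np.maximum(abs(X)-.0285,abs(Y-k)-.0165) for k in(-.068,0,.068)])
        return np.maximum(np.maximum(abs(X)-.035,abs(Y)-.105),-w)
    f=lambda q: np.clip(inside(top,q),0,.004).sum()+np.clip(-inside(oth,q),0,.004).sum()
    r=differential_evolution(f,[(.41,.46),(.15,.21),(-.15,.15)],seed=1,tol=1e-8)
    return r.x,r.fun/len(b)
E
python3 - <<'E'
from h import *
for n in("top","side"):
    x,f=rackfit(load(n)); print(n,x.round(4),np.degrees(x[2]),f)
c=load("top");t=cloud(c).reshape(-1,3)
r=t[(t[:,0]>.38)&(t[:,0]<.49)&(t[:,1]>.06)&(t[:,1]<.31)&(abs(t[:,2]-.0368)<.004)]
print(cv2.minAreaRect((r[:,:2]*1000).astype(np.float32)))
# cap top disc for lean
for n in("top","side"):
    w=cloud(load(n)).reshape(-1,3); v=w[(np.hypot(w[:,0]-.529,w[:,1]+.394)<.03)&(w[:,2]>.088)]
    R=np.array([[-.908,.418],[-.418,-.908]])
    q=(v[:,:2]-[.5267,-.3931])@R.T
    print(n,len(v),q.min(0),q.max(0),q.mean(0), fitcirc(v[:,:2],[.529,-.394],.0105))
E
```

```text
top [0.4316 0.1805 0.0911] 5.221223915624422 3.326379163199106e-05
side [ 0.4485  0.1834 -0.038 ] -2.1751329545639555 0.0002641684609050254
((431.9039001464844, 178.53102111816406), (69.84757232666016, 211.13365173339844), 5.21455717086792)
top 87 [-0.01168306 -0.01482243] [0.01269676 0.00988317] [ 0.00066057 -0.00244914] [ 0.52734394 -0.39302798]
side 147 [-0.01295626 -0.00913884] [0.01003114 0.01297834] [-0.00159915  0.00497762] [ 0.52806138 -0.39357983]
```

```bash
python3 -m jog '{"turn":[[0,0,0.576],[0,0,0.576],[0,0,0.576],[0,0,0.576],[0,0,0.576],[0,0,0.576],[0,0,0.576],[0,0,0.576],[0,0,0.576],[0,0,0.576]],"delta_pos":[[0.69,0.25,0],[0.69,0.25,0],[0.69,0.25,0],[0.69,0.25,0],[0.69,0.25,0],[0.69,0.25,0],[0.69,0.25,0],[0.69,0.25,0],[0.69,0.25,0],[0.69,0.25,0]],"hand":[0.18,0.18,0.18,0.18,0.18,0.18,0.18,0.18,0.18,0.18]}' 50; python3 -c "
from workcell import bot
o=bot.get_obs();print(o['q'].round(2),o['qd'].round(1))"
```

```text
time: 1.1
ee_pos: [0.527, -0.3937, 0.2308]
tcp_rot: [-180.0, -0.0, 65.5]
wrist_force: [1.1, -1.1, -0.1]
opening: 0.0505
[-36.76  20.81  28.75  97.98  -0.    77.78] [ 27.2  30.4  38.8   8.3  -0.1 -18.4]
```

```bash
python3 -m jog '{"turn":[[0,0,0],[0,0,0],[0,0,0],[0,0,0],[0,0,0],[0,0,0],[0,0,0],[0,0,0],[0,0,0],[0,0,0]],"delta_pos":[[0,0,-0.4],[0,0,-0.4],[0,0,-0.4],[0,0,-0.4],[0,0,-0.2],[0,0,0],[0,0,0],[0,0,0],[0,0,0],[0,0,0]],"hand":[0.18,0.18,0.18,0.18,0.18,0.18,0.18,0.18,0.18,0.18]}'
python3 - <<'E'
from workcell import bot,camera
from h import *
o=bot.get_obs();print(o['ee_pos'],o['tcp_rot'])
for n in("top","side"):
    c=camera(n); np.savez(f"{n}1.npz",**c)
t=load("top","1")["frame"][:,:,::-1];s=load("side","1")["frame"][:,:,::-1]
z=lambda im,x0,y0,w,h,f:cv2.resize(im[y0:y0+h,x0:x0+w],None,fx=f,fy=f,interpolation=cv2.INTER_CUBIC)
cv2.imwrite("pics/g1.png",np.hstack([z(t,410,160,100,140,4),z(s,290,230,100,140,4)]))
E
```

```text
time: 2.1
ee_pos: [0.5259, -0.3946, 0.142]
tcp_rot: [179.9, 0.0, 65.3]
wrist_force: [-0.4, 0.3, -0.8]
opening: 0.0503
[ 0.5259402  -0.39463258  0.14200886] [1.79941604e+02 1.15131603e-02 6.52621724e+01]
```

View pics/g1.png

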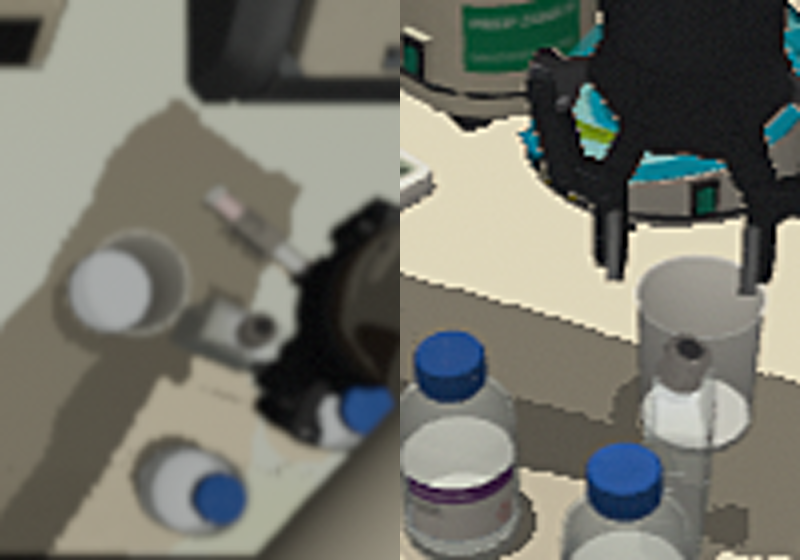

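```bash
python3 -m jog '{"turn":[[0,0,0],[0,0,0],[0,0,0],[0,0,0],[0,0,0],[0,0,0],[0,0,0],[0,0,0],[0,0,0],[0,0,0]],"delta_pos":[[0.02,0.03,-0.4],[0,0,-0.4],[0,0,-0.4],[0,0,-0.4],[0,0,-0.3],[0,0,-0.16],[0,0,0],[0,0,0],[0,0,0],[0,0,0]],"hand":[0.18,0.18,0.18,0.18,0.18,0.18,0.18,0.18,-0.3,-0.5]}'
```

```text
time: 3.2
ee_pos: [0.5272, -0.3933, 0.0395]
tcp_rot: [179.9, 0.0, 65.3]
wrist_force: [0.7, -0.0, 0.9]
opening: 0.0272
```

```bash
python3 -m jog '{"turn":[[0,0,0],[0,0,0],[0,0,0],[0,0,0],[0,0,0],[0,0,0],[0,0,0],[0,0,0],[0,0,0],[0,0,0]],"delta_pos":[[0,0,0],[0,0,0],[0,0,0],[0,0,0],[0,0,0],[0,0,0],[0,0,0.05],[0,0,0.05],[0,0,0.1],[0,0,0.1]],"hand":[-0.8,-1,-1,-1,-1,-1,-1,-1,-1,-1]}' 50
python3 - <<'E'
from workcell import bot,camera
from h import *
o=bot.get_obs();print(o['q'].round(1))
c=camera("side"); np.savez("side2.npz",**c); s=c["frame"][:,:,::-1]
cv2.imwrite("pics/g2.png",cv2.resize(s[250:390,270:410],None,fx=4,fy=4,interpolation=cv2.INTER_CUBIC))
E
```

```text
time: 4.2
ee_pos: [0.5266, -0.3929, 0.0535]
tcp_rot: [-180.0, -0.0, 65.3]
wrist_force: [-0.5, -0.0, -0.8]
opening: 0.0272
[-36.7  19.8   7.8  78.    0.   78. ]
```

View pics/g2.png

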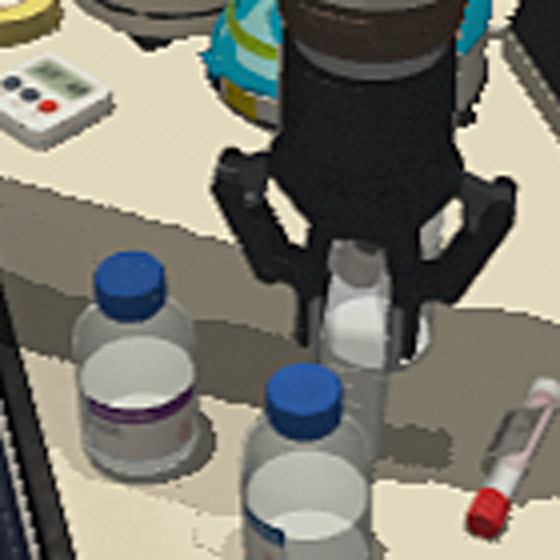

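```bash
python3 -m jog '{"turn":[[0,0,0],[0,0,0],[0,0,0],[0,0,0],[0,0,0],[0,0,0],[0,0,0],[0,0,0],[0,0,0],[0,0,0]],"delta_pos":[[0,0,0.3],[0,0,0.5],[0,0,0.5],[0,0,0.5],[0,0,0.5],[-0.1,0.24,0.5],[-0.1,0.24,0.5],[-0.1,0.24,0.5],[-0.1,0.24,0.5],[-0.1,0.24,0.2]],"hand":[-1,-1,-1,-1,-1,-1,-1,-1,-1,-1]}'
```

```text
time: 5.25
ee_pos: [0.5017, -0.3326, 0.2818]
tcp_rot: [179.8, 0.0, 65.3]
wrist_force: [0.4, 0.4, -1.1]
opening: 0.0275
```

```bash
python3 -m jog '{"turn":[[0,0,0],[-0.2,-0.43,0],[-0.39,-0.85,0],[-0.39,-0.85,0],[-0.39,-0.85,0],[-0.39,-0.85,0],[-0.39,-0.85,0],[-0.2,-0.43,0],[0,0,0],[0,0,0]],"delta_pos":[[0,0,0],[0,0,0],[0,0,0],[0,0,0],[0,0,0],[0,0,0],[0,0,0],[0,0,0],[0,0,0],[0,0,0]],"hand":[-1,-1,-1,-1,-1,-1,-1,-1,-1,-1]}'
python3 - <<'E'
from workcell import bot,camera
from h import *
from scipy.spatial.transform import Rotation as R
o=bot.get_obs();print(o['q'].round(1),o['qd'].round(1)); r=R.from_euler("xyz",o["tcp_rot"],degrees=True).as_matrix(); print(r.round(3),"tilt",np.degrees(np.arccos(-r[2,2])))
for n in("top","side"):
    c=camera(n); np.savez(f"{n}3.npz",**c); cv2.imwrite(f"pics/{n}3.png",c["frame"][:,:,::-1])
E
```

```text
time: 6.25
ee_pos: [0.5013, -0.333, 0.2777]
tcp_rot: [135.1, -0.0, 65.3]
wrist_force: [0.4, -0.5, -0.8]
opening: 0.0272
[-38.  -30.4 -27.7  48.6   9.3  80.5] [0.4 1.9 2.9 0.4 0.2 0. ]
[[ 0.419  0.643  0.641]
 [ 0.908 -0.297 -0.295]
 [ 0.     0.706 -0.709]] tilt 44.87652104352639
```

View pics/side3.png

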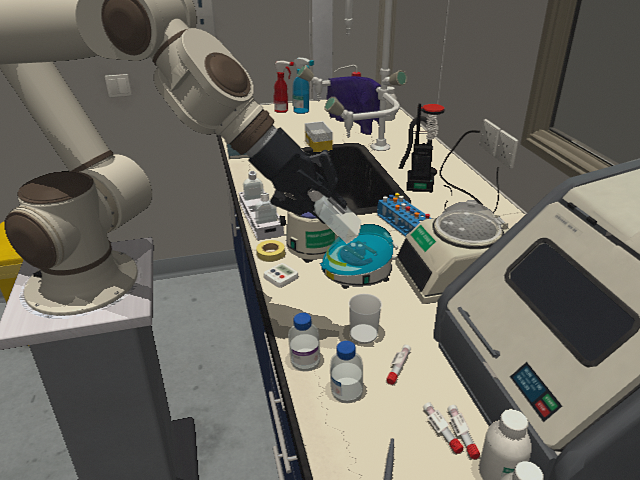

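Run:
```python
from h import *
s=cv2.imread("pics/side3.png");t=cv2.imread("pics/top3.png")
cv2.imwrite("pics/g3.png",np.hstack([cv2.resize(s[150:260,260:370],(440,440),interpolation=cv2.INTER_CUBIC),cv2.resize(t[180:290,370:480],(360,440),interpolation=cv2.INTER_CUBIC)]))
```

```text
(no output)
```

View pics/g3.png

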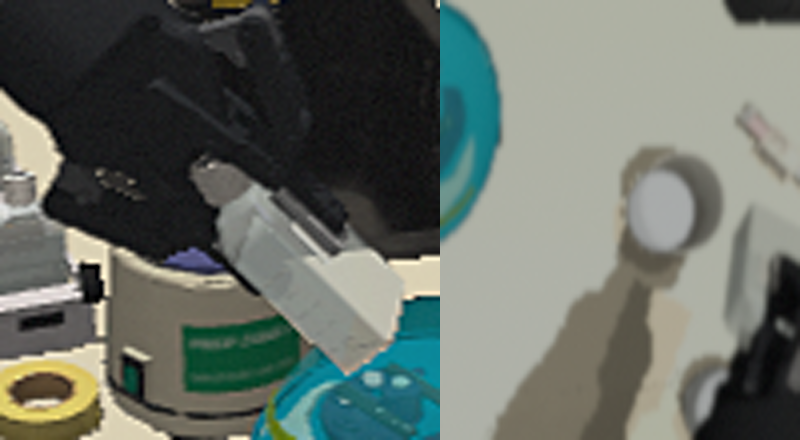

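The tipped flask has its white patch face on top (zoom ≈(345,265)) and its neck leaning up, so the growth face is underneath. Tilt is 45°. Now I'll hold it.

```bash
python3 -m jog '{"turn":[[0,0,0],[0,0,0],[0,0,0],[0,0,0],[0,0,0],[0,0,0],[0,0,0],[0,0,0],[0,0,0],[0,0,0]],"delta_pos":[[0,0,0],[0,0,0],[0,0,0],[0,0,0],[0,0,0],[0,0,0],[0,0,0],[0,0,0],[0,0,0],[0,0,0]],"hand":[-1,-1,-1,-1,-1,-1,-1,-1,-1,-1]}'
```

```text
time: 7.35
ee_pos: [0.5017, -0.3329, 0.2783]
tcp_rot: [135.0, -0.0, 65.3]
wrist_force: [-0.2, 0.4, -0.9]
opening: 0.0271
```

```bash
python3 -m jog '{"turn":[[0,0,0],[0,0,0],[0.2,0.43,0],[0.39,0.85,0],[0.39,0.85,0],[0.39,0.85,0],[0.39,0.85,0],[0.39,0.85,0],[0.2,0.43,0],[0,0,0]],"delta_pos":[[0,0,0],[0,0,0],[0,0,0],[0,0,0],[0,0,0],[0,0,0],[0,0,0],[0,0,0],[0,0,0],[0,0,0]],"hand":[-1,-1,-1,-1,-1,-1,-1,-1,-1,-1]}'
```

```text
time: 8.35
ee_pos: [0.5033, -0.3336, 0.2754]
tcp_rot: [-179.7, -0.0, 65.3]
wrist_force: [0.7, -0.2, -0.5]
opening: 0.0278
```

```bash
python3 -m jog '{"turn":[[0,0,0],[0,0,0],[0,0,0],[0,0,0],[0,0,0],[0,0,0],[0,0,0],[0,0,0],[0,0,0],[0,0,0]],"delta_pos":[[0,0,0],[0,0,0],[0,0,0],[0,0,0],[0,0,0],[0,0,0],[0,0,0],[0,0,0],[0,0,0],[0,0,0]],"hand":[-1,-1,-1,-1,-1,-1,-1,-1,-1,-1]}';  python3 - <<'E'
from workcell import bot,camera
from h import *
for n in("top","side"):
    c=camera(n); np.savez(f"{n}4.npz",**c); cv2.imwrite(f"pics/{n}4.png",c["frame"][:,:,::-1])
s=cv2.imread("pics/side4.png");t=cv2.imread("pics/top4.png")
cv2.imwrite("pics/g4.png",np.hstack([cv2.resize(s[150:260,260:370],(440,440),interpolation=cv2.INTER_CUBIC),cv2.resize(t[180:290,370:480],(360,440),interpolation=cv2.INTER_CUBIC)]))
E
```

```text
time: 9.35
ee_pos: [0.5017, -0.333, 0.2782]
tcp_rot: [-180.0, 0.0, 65.3]
wrist_force: [-0.1, 0.7, -1.1]
opening: 0.0275
```

View pics/g4.png

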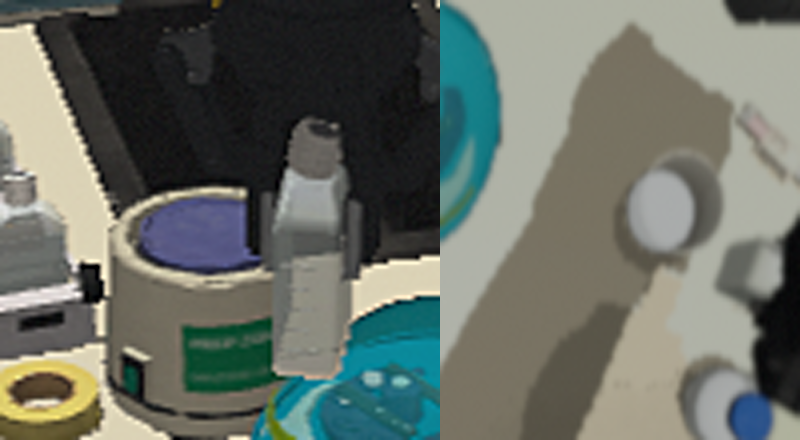

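Upright and aligned in the fingers, with the cap leaning to the patch side. Second tip:

```bash
python3 -m jog '{"turn":[[0,0,0],[-0.2,-0.43,0],[-0.39,-0.85,0],[-0.39,-0.85,0],[-0.39,-0.85,0],[-0.39,-0.85,0],[-0.39,-0.85,0],[-0.2,-0.43,0],[0,0,0],[0,0,0]],"delta_pos":[[0,0,0],[0,0,0],[0,0,0],[0,0,0],[0,0,0],[0,0,0],[0,0,0],[0,0,0],[0,0,0],[0,0,0]],"hand":[-1,-1,-1,-1,-1,-1,-1,-1,-1,-1]}'
```

```text
time: 10.45
ee_pos: [0.5015, -0.3329, 0.279]
tcp_rot: [135.0, -0.0, 65.3]
wrist_force: [-0.3, 0.2, -0.7]
opening: 0.0274
```

```bash
python3 -m jog '{"turn":[[0,0,0],[0,0,0],[0,0,0],[0,0,0],[0,0,0],[0,0,0],[0,0,0],[0,0,0],[0,0,0],[0,0,0]],"delta_pos":[[0,0,0],[0,0,0],[0,0,0],[0,0,0],[0,0,0],[0,0,0],[0,0,0],[0,0,0],[0,0,0],[0,0,0]],"hand":[-1,-1,-1,-1,-1,-1,-1,-1,-1,-1]}'
```

```text
time: 11.45
ee_pos: [0.5017, -0.333, 0.2783]
tcp_rot: [135.0, -0.0, 65.3]
wrist_force: [0.6, -0.8, -1.1]
opening: 0.0272
```

```bash
python3 -m jog '{"turn":[[0,0,0],[0,0,0],[0,0,0],[0.2,0.43,0],[0.39,0.85,0],[0.39,0.85,0],[0.39,0.85,0],[0.39,0.85,0],[0.39,0.85,0],[0.2,0.43,0]],"delta_pos":[[0,0,0],[0,0,0],[0,0,0],[0,0,0],[0,0,0],[0,0,0],[0,0,0],[0,0,0],[0,0,0],[0,0,0]],"hand":[-1,-1,-1,-1,-1,-1,-1,-1,-1,-1]}'
```

```text
time: 12.45
ee_pos: [0.5027, -0.3334, 0.2771]
tcp_rot: [-179.7, -0.0, 65.3]
wrist_force: [1.0, -0.3, -0.7]
opening: 0.0275
```

```bash
python3 -m jog '{"turn":[[0,0,0.3],[0,0,0.6],[0,0,0.8],[0,0,0.8],[0,0,0.8],[0,0,0.8],[0,0,0.8],[0,0,0.8],[0,0,0.8],[0,0,0.8]],"delta_pos":[[-0.03,0.2,0],[-0.06,0.4,0],[-0.08,0.56,0],[-0.08,0.56,0],[-0.08,0.56,0],[-0.08,0.56,0],[-0.08,0.56,0],[-0.08,0.56,0],[-0.08,0.56,0],[-0.08,0.56,0]],"hand":[-1,-1,-1,-1,-1,-1,-1,-1,-1,-1]}';python3 -c "
from workcell import bot
o=bot.get_obs();print(o['q'].round(2),o['qd'].round(1))"
```

```text
time: 13.45
ee_pos: [0.4643, -0.0775, 0.2789]
tcp_rot: [179.8, 0.1, 124.0]
wrist_force: [0.0, 0.2, -0.7]
opening: 0.0273
[-9.4900e+00 -4.7400e+00  5.7000e+00  1.0021e+02  3.0000e-02  4.6490e+01] [ 32.2 -12.3 -11.7   0.6   0.2 -31.6]
```

```bash
python3 -m jog '{"turn":[[0,0,0.9],[0,0,0.9],[0,0,0.9],[0,0,0.9],[0,0,0.9],[0,0,0.9],[0,0,0.9],[0,0,0.9],[0,0,0.49],[0,0,0]],"delta_pos":[[-0.08,0.6,0],[-0.08,0.6,0],[-0.08,0.6,0],[-0.08,0.6,0],[-0.08,0.6,0],[-0.08,0.6,0],[-0.08,0.6,0],[-0.08,0.6,-0.2],[-0.02,0.36,-0.4],[0,0,-0.6]],"hand":[-1,-1,-1,-1,-1,-1,-1,-1,-1,-1]}'
```

```text
time: 14.45
ee_pos: [0.4318, 0.1813, 0.2191]
tcp_rot: [179.8, 0.3, -174.4]
wrist_force: [-0.7, -0.7, -0.6]
opening: 0.0273
```

```bash
python3 -m jog '{"turn":[[0,0,0],[0,0,0],[0,0,0],[0,0,0],[0,0,0],[0,0,0],[0,0,0],[0,0,0],[0,0,0],[0,0,0]],"delta_pos":[[0,0,-0.6],[0,0,-0.6],[0,0,-0.5],[0,0,-0.3],[0,0,0],[0,0,0],[0,0,0],[0,0,0],[0,0,0],[0,0,0]],"hand":[-1,-1,-1,-1,-1,-1,-1,-1,-1,-1]}';  python3 - <<'E'
from workcell import bot,camera
from h import *
print(bot.get_obs()["ee_pos"])
for n in("top","side"):
    c=camera(n); np.savez(f"{n}5.npz",**c); cv2.imwrite(f"pics/{n}5.png",c["frame"][:,:,::-1])
s=cv2.imread("pics/side5.png");t=cv2.imread("pics/top5.png")
cv2.imwrite("pics/g5.png",np.hstack([cv2.resize(s[130:260,210:320],(372,440),interpolation=cv2.INTER_CUBIC),cv2.resize(t[220:310,190:300],(428,440),interpolation=cv2.INTER_CUBIC)]))
E
```

```text
time: 15.45
ee_pos: [0.4324, 0.1791, 0.1186]
tcp_rot: [180.0, 0.0, -174.8]
wrist_force: [-0.7, -0.0, -0.1]
opening: 0.0273
[0.43244607 0.17913095 0.11862067]
```

View pics/g5.png

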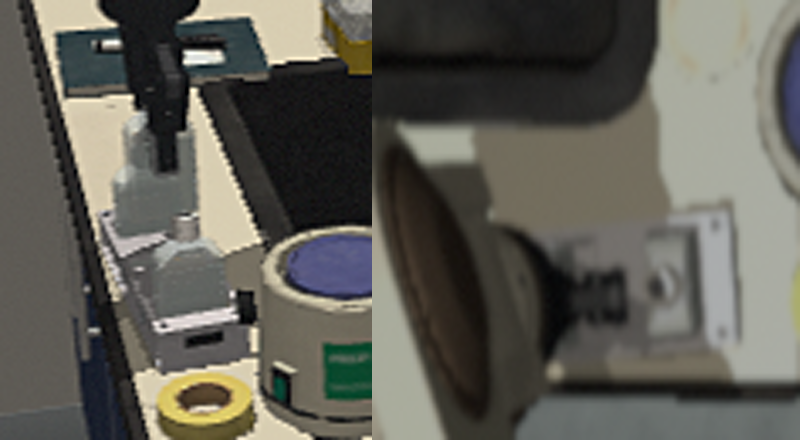

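Run:
```python
from h import *
for n,k,p,az in(("side","2",[.5266,-.3929,.0535],-24.7),("top","5",[.4324,.1791,.1186],95.2),("side","5",[.4324,.1791,.1186],95.2)):
    w=cloud(load(n,k)).reshape(-1,3)-p
    w=w[~np.isnan(w[:,0])]
    a=np.radians(az); j=w[:,0]*np.cos(a)+w[:,1]*np.sin(a); l=-w[:,0]*np.sin(a)+w[:,1]*np.cos(a)
    print(n,k)
    for h in np.arange(0,.12,.01):
        m=(abs(l)<.045)&(abs(j)<.085)&(w[:,2]>h)&(w[:,2]<h+.01)
        if m.any(): print(round(h*1000),m.sum(),"j",np.percentile(j[m]*1000,[0,3,50,97,100]).round(0),"l",np.percentile(l[m]*1000,[0,100]).round(0))
w=cloud(load("top","0")).reshape(-1,3)
a=np.radians(95.2)
w=w[(w[:,0]>.38)&(w[:,0]<.49)&(w[:,1]>.05)&(w[:,1]<.31)]; d=w-[.432,.1795,0]
j=d[:,0]*np.cos(a)+d[:,1]*np.sin(a);l=-d[:,0]*np.sin(a)+d[:,1]*np.cos(a)
for s in(1,-1):
  for lo,hi in((.045,.07),(.07,.09),(.092,.12)):
    m=(d[:,2]>lo)&(d[:,2]<hi)&(s*j>0); print(s,lo,m.sum(),"j",(j[m].min()*1000).round(1),(j[m].max()*1000).round(1),"l",(l[m].min()*1000).round(1),(l[m].max()*1000).round(1))
```

```text
side 2
0 131 j [-85. -83.  -5.  22.  26.] l [-45.  -4.]
10 196 j [-85. -83. -11.  24.  27.] l [-44.   2.]
20 209 j [-85. -85. -13.  24.  27.] l [-41.  45.]
30 211 j [-84. -24.   1.  25.  30.] l [-30.  10.]
40 221 j [-85. -41.  -1.  38.  44.] l [-24.  14.]
50 304 j [-51. -46.  -1.  44.  48.] l [-16.  13.]
60 211 j [-55. -51.   1.  50.  53.] l [-18.  11.]
70 211 j [-58. -55.   1.  55.  59.] l [-20.  11.]
80 243 j [-64. -60.  -1.  59.  64.] l [-21.   2.]
90 399 j [-65. -64.   1.  63.  65.] l [-22.  13.]
100 362 j [-62. -53.   3.  52.  61.] l [-24.   9.]
110 109 j [-42. -40.  25.  39.  41.] l [-13.   8.]
top 5
0 10 j [-13. -13. -13. -11. -11.] l [-23.  26.]
10 5 j [-13. -13. -13. -13. -13.] l [-20.  24.]
20 7 j [-13. -13. -12. -12. -12.] l [-23.  26.]
30 7 j [-12. -12. -11.  -8.  -8.] l [-23.  25.]
40 3 j [-26. -26. -21. -20. -20.] l [-11.  14.]
50 14 j [-40. -39. -35. -31. -31.] l [-12.  10.]
60 7 j [-39. -39. -37. -21. -21.] l [-14.  18.]
70 5 j [-41. -41. -24. -23. -23.] l [-14.  15.]
80 4 j [-51. -51. -48. -45. -45.] l [-10.  12.]
90 53 j [-64. -64. -57. -46. -45.] l [-11.  13.]
100 
[... 211 characters left out ...]
 -30. -15.   2.   9.] l [-25.  28.]
30 65 j [-32. -29. -15.   9.  18.] l [-23.  26.]
40 49 j [-47. -47. -10.  33.  41.] l [-9. 18.]
50 44 j [-50. -49. -43.  39.  58.] l [-10.  14.]
60 56 j [-55. -55. -29.  28.  51.] l [-11.  18.]
70 60 j [-61. -61. -53.  23.  58.] l [-11.  19.]
80 65 j [-65. -65. -51.  12.  24.] l [-16.  19.]
90 106 j [-70. -68. -45.  52.  56.] l [-17.  21.]
100 93 j [-64. -51. -25.  17.  30.] l [-18.  21.]
110 45 j [-43. -42. -36.  -4.  10.] l [-9. 12.]
1 0.045 50 j 51.4 75.7 l -25.8 24.5
1 0.07 183 j 51.5 79.0 l -25.5 25.6
1 0.092 60 j 55.5 77.1 l -10.4 11.9
-1 0.045 24 j -83.8 -39.8 l -24.1 23.4
-1 0.07 159 j -83.7 -56.7 l -25.7 25.9
-1 0.092 81 j -82.3 -57.4 l -10.7 13.2
```

Run:
```python
from h import *
c=load("top")
a=rectify(c,.036,(.37,.49),(.055,.305),4000)
lab=cv2.cvtColor(a,cv2.COLOR_BGR2LAB).astype(int)
m=((lab[...,2]<132)&(lab[...,0]>140)).astype(np.uint8)*255
m=cv2.morphologyEx(m,cv2.MORPH_OPEN,np.ones((15,15)))
n,l,st,_=cv2.connectedComponentsWithStats(m)
# join
pts=np.argwhere(m>0)
r=cv2.minAreaRect(pts[:,::-1].astype(np.float32)); print(r, "x",.49-r[0][1]/4000,"y",.305-r[0][0]/4000, np.array(r[1])/4)
v=a.copy(); cnt,_=cv2.findContours(m,cv2.RETR_LIST,cv2.CHAIN_APPROX_NONE); cv2.drawContours(v,cnt,-1,(0,0,255),1)
# model overlays
def draw(q,col):
    cx,cy,y=q;co,s=np.cos(y),np.sin(y)
    for hx,hy,k in((.035,.105,0),(.0285,.0165,0),(.0285,.0165,.068),(.0285,.0165,-.068)):
        P=np.array([[hx,hy+k],[hx,-hy+k],[-hx,-hy+k],[-hx,hy+k]])@np.array([[co,s],[-s,co]])+[cx,cy]
        cv2.polylines(v,[np.stack([(.305-P[:,1])*4000,(.49-P[:,0])*4000],-1).astype(int)],1,col,1)
draw((.4325,.178,.091),(0,160,0))
cv2.imwrite("pics/rk3.png",cv2.resize(v,(800,384)))
```

```text
((506.3033752441406, 228.56263732910156), (289.0705261230469, 843.3973999023438), 84.8636245727539) x 0.4328593406677246 y 0.17842415618896484 [ 72.26763153 210.84934998]
```

View pics/rk3.png

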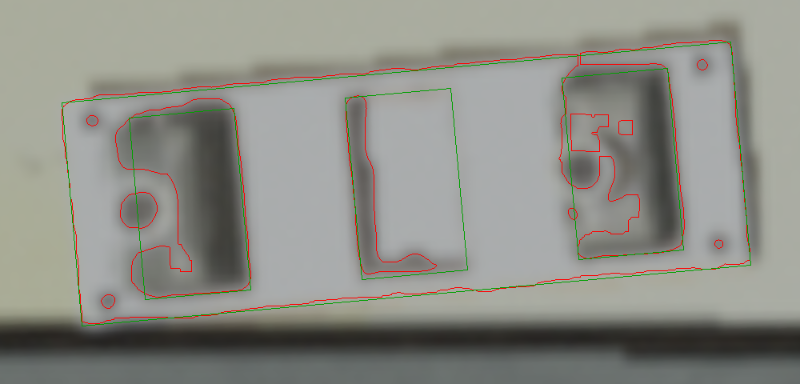

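Run:
```python
from h import *
a=np.radians(95.2); p=np.array([.4324,.1791,.1186])
for n in("top","side"):
    w=cloud(load(n,"5")).reshape(-1,3)-p; w=w[~np.isnan(w[:,0])]
    j=w[:,0]*np.cos(a)+w[:,1]*np.sin(a); l=-w[:,0]*np.sin(a)+w[:,1]*np.cos(a)
    m=(abs(l)<.033)&(abs(j)<.022)&(w[:,2]>-.036)&(w[:,2]<.028)
    b=np.stack([j,l],-1)[m]; print(n,len(b),b.min(0),b.max(0))
    f=fitrect(b,[0,0,0]); print(f.x[:2]*1000,np.degrees(f.x[2]))
    f=least_squares(lambda q:sdrect(b,*q,0,.014,.026),[0,0],loss="soft_l1",f_scale=.001); print(f.x*1000)
    if n=="top":
        # image edges
        pass
c=load("top","5"); im=c["frame"][:,:,::-1]
cv2.imwrite("pics/g6.png",cv2.resize(im[250:300,215:275],None,fx=12,fy=12,interpolation=cv2.INTER_CUBIC))
```

```text
top 47 [-0.0133914  -0.02529219] [-0.00850839  0.02637177]
[1.42784207 0.2058065 ] -0.05106996523230971
[1.42429504 0.22983269]
side 421 [-0.02168887 -0.02525587] [0.01326241 0.02798937]
[-0.03583129  1.27553842] 0.5357909895040509
[-0.00947054  1.24643275]
```

View pics/g6.png

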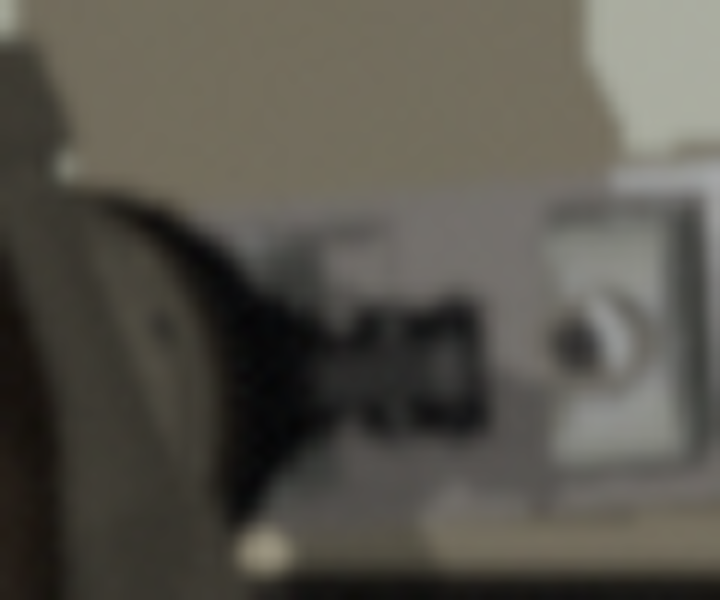

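```bash
python3 -m jog '{"turn":[[0,0,0],[0,0,0],[0,0,0],[0,0,0],[0,0,0],[0,0,0],[0,0,0],[0,0,0],[0,0,0],[0,0,0]],"delta_pos":[[0.01,-0.05,-0.1],[0,0,-0.2],[0,0,-0.2],[0,0,-0.17],[0,0,0],[0,0,0],[0,0,0],[0,0,0],[0,0,0],[0,0,0]],"hand":[-1,-1,-1,-1,-1,-1,-1,-1,-1,-1]}';  python3 - <<'E'
from workcell import bot,camera
from h import *
p=bot.get_obs()["ee_pos"];print(p)
for n in("top","side"):
    c=camera(n); np.savez(f"{n}6.npz",**c); cv2.imwrite(f"pics/{n}6.png",c["frame"][:,:,::-1])
a=np.radians(95.2)
for n in("top","side"):
    w=cloud(load(n,"6")).reshape(-1,3)-p; w=w[~np.isnan(w[:,0])]
    j=w[:,0]*np.cos(a)+w[:,1]*np.sin(a); l=-w[:,0]*np.sin(a)+w[:,1]*np.cos(a)
    m=(abs(l)<.033)&(abs(j)<.022)&(w[:,2]>-.036)&(w[:,2]<.028)
    b=np.stack([j,l],-1)[m]
    f=least_squares(lambda q:sdrect(b,*q,0,.014,.026),[0,0],loss="soft_l1",f_scale=.001); q=f.x
    print(n,len(b),q*1000, p[:2]+q[0]*np.array([np.cos(a),np.sin(a)])+q[1]*np.array([-np.sin(a),np.cos(a)]))
s=cv2.imread("pics/side6.png");t=cv2.imread("pics/top6.png")
cv2.imwrite("pics/g7.png",np.hstack([cv2.resize(s[160:260,220:300],None,fx=5,fy=5,interpolation=cv2.INTER_CUBIC)]))
E
```

```text
time: 16.55
ee_pos: [0.4328, 0.1766, 0.085]
tcp_rot: [180.0, 0.0, -174.8]
wrist_force: [0.4, -0.9, -0.4]
opening: 0.0274
[0.43280431 0.17658183 0.08497189]
top 44 [1.45672613 1.11714916] [0.43155973 0.17793131]
side 281 [-0.17528965  0.8641703 ] [0.43195958 0.17632894]
```

View pics/g7.png

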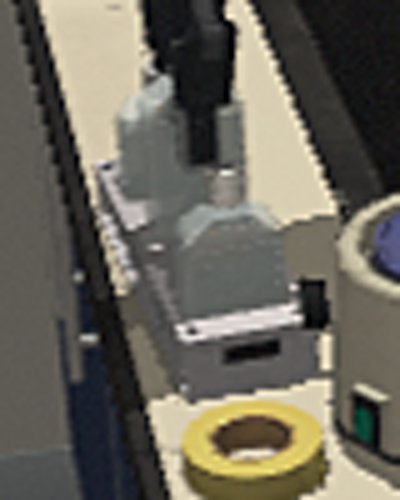

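```bash
python3 -m jog '{"turn":[[0,0,0],[0,0,0],[0,0,0],[0,0,0],[0,0,0],[0,0,0],[0,0,0],[0,0,0],[0,0,0],[0,0,0]],"delta_pos":[[0.016,0,0],[0,0,-0.04],[0,0,-0.06],[0,0,-0.06],[0,0,-0.06],[0,0,-0.06],[0,0,-0.06],[0,0,-0.04],[0,0,0],[0,0,0]],"hand":[-1,-1,-1,-1,-1,-1,-1,-1,-1,-1]}'
```

```text
time: 17.65
ee_pos: [0.4335, 0.1765, 0.0658]
tcp_rot: [-180.0, -0.0, -174.8]
wrist_force: [-0.1, -0.7, -1.1]
opening: 0.0275
```

```bash
python3 -m jog '{"turn":[[0,0,0],[0,0,0],[0,0,0],[0,0,0],[0,0,0],[0,0,0],[0,0,0],[0,0,0],[0,0,0],[0,0,0]],"delta_pos":[[0,0,-0.06],[0,0,-0.06],[0,0,-0.06],[0,0,-0.06],[0,0,-0.06],[0,0,-0.04],[0,0,-0.03],[0,0,-0.02],[0,0,0],[0,0,0]],"hand":[-1,-1,-1,-1,-1,-1,-1,-1,-1,-1]}'
```

```text
time: 18.65
ee_pos: [0.4336, 0.1766, 0.0464]
tcp_rot: [180.0, 0.0, -174.8]
wrist_force: [-0.3, 0.1, 0.0]
opening: 0.0272
```

```bash
python3 -m jog '{"turn":[[0,0,0],[0,0,0],[0,0,0],[0,0,0],[0,0,0],[0,0,0],[0,0,0],[0,0,0],[0,0,0],[0,0,0]],"delta_pos":[[0,0,-0.02],[0,0,-0.01],[0,0,-0.01],[0,0,-0.01],[0,0,0],[0,0,0],[0,0,0],[0,0,0],[0,0,0],[0,0,0]],"hand":[-1,-1,-1,-1,-1,-1,-1,-1,-1,-1]}'
python3 - <<'E'
from workcell import bot,camera
from h import *
o=bot.get_obs();print(o["ee_pos"],o["wrist_force"])
c=camera("side"); np.savez("side7.npz",**c)
cv2.imwrite("pics/g8.png",cv2.resize(c["frame"][160:260,220:300,::-1],None,fx=5,fy=5,interpolation=cv2.INTER_CUBIC))
E
```

```text
time: 19.65
ee_pos: [0.4335, 0.1765, 0.0438]
tcp_rot: [180.0, -0.0, -174.8]
wrist_force: [0.1, 1.3, -1.5]
opening: 0.0274
[0.43349864 0.17654686 0.04377827] [ 0.14800563  1.28196626 -1.45237004]
```

View pics/g8.png

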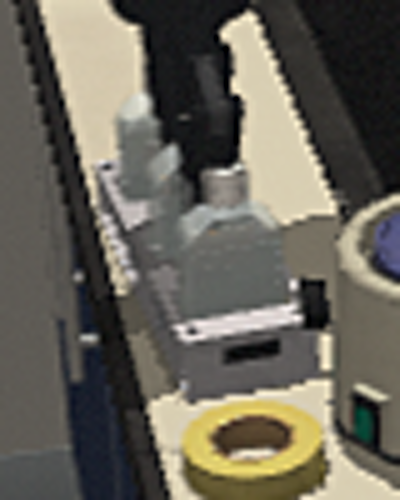

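```bash
python3 -m jog '{"turn":[[0,0,0],[0,0,0],[0,0,0],[0,0,0],[0,0,0],[0,0,0],[0,0,0],[0,0,0],[0,0,0],[0,0,0]],"delta_pos":[[0,0,-0.01],[0,0,-0.01],[0,0,0],[0,0,0],[0,0,0],[0,0,0],[0,0,0],[0,0,0],[0,0,0],[0,0,0]],"hand":[-1,-1,-1,-1,-1,-1,-1,-1,-1,-1]}'
```

```text
time: 20.7
ee_pos: [0.4336, 0.1766, 0.0434]
tcp_rot: [180.0, 0.0, -174.8]
wrist_force: [-3.6, -0.3, 6.5]
opening: 0.0273
```

Floor contact: 6.5 N up with z stalled at 43.4 mm. I'll open only a little, because the neighbours' caps are close to the knuckles.

```bash
python3 -m jog '{"turn":[[0,0,0],[0,0,0],[0,0,0],[0,0,0],[0,0,0],[0,0,0],[0,0,0],[0,0,0],[0,0,0],[0,0,0]],"delta_pos":[[0,0,0],[0,0,0],[0,0,0],[0,0,0],[0,0,0],[0,0,0],[0,0,0],[0,0,0],[0,0,0],[0,0,0]],"hand":[-0.34,-0.32,-0.3,-0.28,-0.26,-0.24,-0.22,-0.22,-0.22,-0.22]}' 20
python3 - <<'E'
from workcell import bot,camera
from h import *
o=bot.get_obs();print(o["ee_pos"],o["wrist_force"])
c=camera("side"); np.savez("side8.npz",**c)
cv2.imwrite("pics/g9.png",cv2.resize(c["frame"][160:260,220:300,::-1],None,fx=5,fy=5,interpolation=cv2.INTER_CUBIC))
E
```

```text
time: 21.7
ee_pos: [0.4335, 0.1765, 0.0428]
tcp_rot: [-180.0, -0.0, -174.8]
wrist_force: [0.1, 0.1, -0.4]
opening: 0.0332
[0.43350717 0.17654169 0.04279203] [ 0.12373517  0.13518743 -0.41586425]
```

View pics/g9.png

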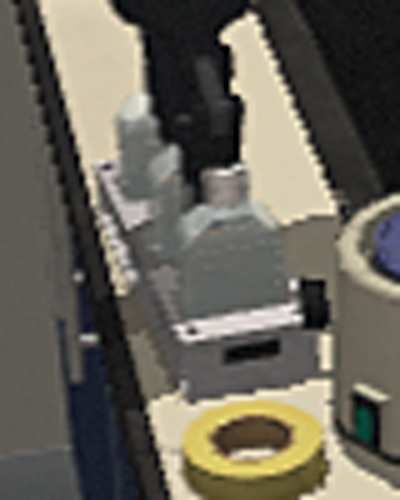

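Released, with force back to zero. Rising straight up, slowly at first.

```bash
python3 -m jog '{"turn":[[0,0,0],[0,0,0],[0,0,0],[0,0,0],[0,0,0],[0,0,0],[0,0,0],[0,0,0],[0,0,0],[0,0,0]],"delta_pos":[[0,0,0.02],[0,0,0.04],[0,0,0.08],[0,0,0.1],[0,0,0.1],[0,0,0.1],[0,0,0.12],[0,0,0.15],[0,0,0.2],[0,0,0.2]],"hand":[-0.22,-0.22,-0.22,-0.22,-0.22,-0.22,-0.22,-0.22,-0.22,-0.22]}'
```

```text
time: 22.75
ee_pos: [0.4336, 0.1766, 0.0993]
tcp_rot: [180.0, 0.0, -174.8]
wrist_force: [-0.0, 0.4, 0.8]
opening: 0.033
```

```bash
python3 -m jog '{"turn":[[0,0,0],[0,0,0],[0,0,0],[0,0,0],[0,0,0],[0,0,0],[0,0,0],[0,0,0],[0,0,0],[0,0,0]],"delta_pos":[[0,0,0.3],[0,0,0.4],[0,0,0.4],[0,0,0.5],[0,-0.3,0.5],[0,-0.5,0.5],[-0.3,-0.5,0],[-0.3,-0.5,0],[-0.3,-0.5,0],[0,0,0]],"hand":[-0.22,-0.22,-0.22,-0.22,-0.22,-0.22,-0.22,-0.22,-0.22,-0.22]}'
python3 - <<'E'
from workcell import bot,camera
from h import *
for n in("top","side"):
    c=camera(n); np.savez(f"{n}9.npz",**c); cv2.imwrite(f"pics/{n}9.png",c["frame"][:,:,::-1])
E
```

```text
time: 23.75
ee_pos: [0.3873, 0.0597, 0.2299]
tcp_rot: [-180.0, 0.1, -174.9]
wrist_force: [0.7, 0.4, -0.2]
opening: 0.0333
```

View pics/side9.png

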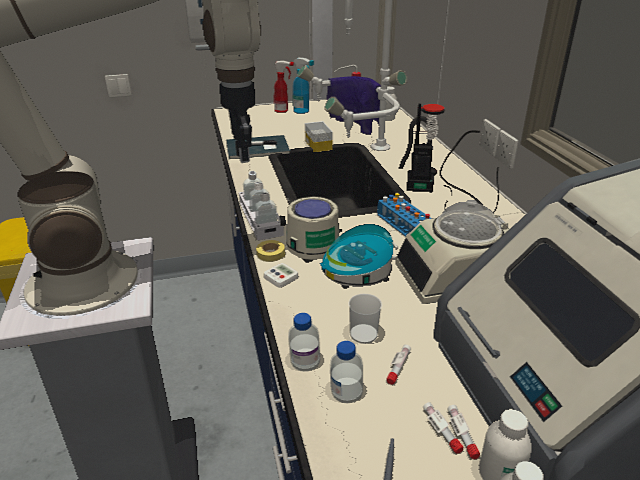

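View pics/top9.png

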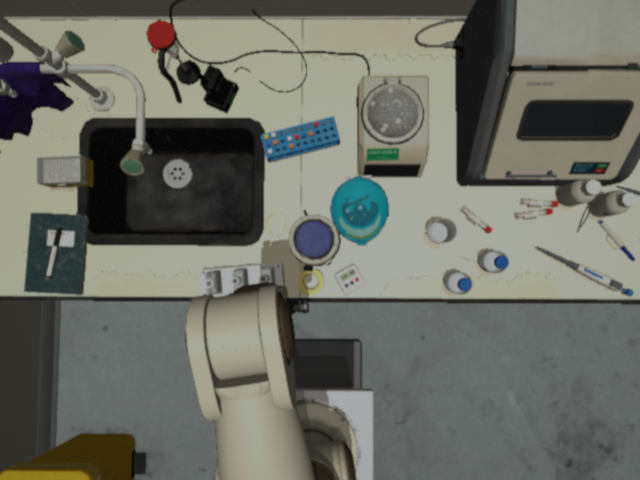

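Three flasks now stand in the rack (top view ≈(210,280), (238,278) and (268,275)). The arm is clear, and the bottles, beaker and tube look unmoved. I'll check the final pose.

Run:
```python
from h import *
c=load("top","9"); w=cloud(c).reshape(-1,3); w=w[~np.isnan(w[:,0])]
a=np.radians(95.2); d=w-[.4327,.1782,0]
j=d[:,0]*np.cos(a)+d[:,1]*np.sin(a);l=-d[:,0]*np.sin(a)+d[:,1]*np.cos(a)
m=(abs(j)<.03)&(abs(l)<.035)&(d[:,2]>.042)&(d[:,2]<.072)
b=np.stack([j,l],-1)[m]; f=fitrect(b,[0,0,0]); print("flask in rack frame mm",len(b),f.x[:2]*1000,np.degrees(f.x[2]))
m=(abs(j)<.03)&(abs(l)<.035)&(d[:,2]>.09); z=d[m][:,2]; print("cap",len(z),np.percentile(z,[50,90]),"j",j[m].min(),j[m].max(),l[m].min(),l[m].max())
for s in(1,-1):
    m=(abs(s*j-.068)<.02)&(abs(l)<.035)&(d[:,2]>.09); print("neighbour cap",np.percentile(d[m][:,2],[50,90]),j[m].min(),j[m].max())
t0,t1=load("top","0")["frame"].astype(int),c["frame"].astype(int)
print("diff bench right",abs(t0-t1)[190:298,420:620].max(-1).__gt__(40).sum(), np.argwhere(abs(t0-t1)[190:298,420:620].max(-1)>40).min(0)+[190,420],np.argwhere(abs(t0-t1)[190:298,420:620].max(-1)>40).max(0)+[190,420])
cv2.imwrite("pics/f1.png",np.hstack([cv2.resize(c["frame"][255:300,195:295,::-1],(500,225),interpolation=cv2.INTER_CUBIC),cv2.resize(load("side","9")["frame"][165:245,225:305,::-1],(225,225),interpolation=cv2.INTER_CUBIC)]))
```

```text
flask in rack frame mm 36 [-0.46402924 -6.93008355] -0.09950081487485236
cap 88 [0.10765901 0.11175399] j -0.012535052021503346 0.011553351125362052 -0.01103735874568179 0.011705942287424394
neighbour cap [0.10890572 0.11211814] 0.05652196865419847 0.0767940170214603
neighbour cap [0.69127116 0.70388229] -0.08794147172524831 -0.056463916767708164
diff bench right 266 [234 452] [252 477]
```

View pics/f1.png

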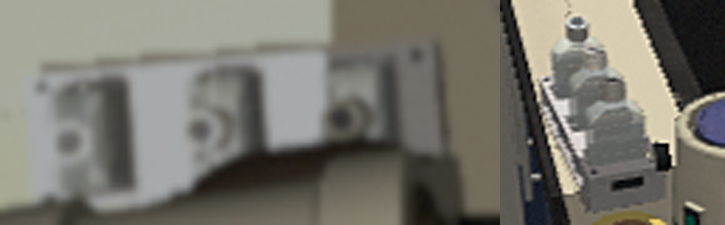

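```bash
python3 -c "
from workcell import bot,ticket
o=bot.get_obs();print(o['time'],o['ee_pos'],abs(o['qd']).max());print(ticket.job_done())"
```

```text
23.85 [0.38862486 0.06133247 0.22932514] 1.5976964236798132
the job is handed in; nothing more can be done
None
```

The flask has been rinsed twice and now stands in the rack's empty middle bay. I handed the job in at 23.85 s of the 54 s; no verdict is reported.

**What I did:** I gripped the flask across its 28 mm thickness and lifted it clear. I tipped it to 45° with the growth face underneath, judged from the pictures and the bottle and tube standing beside its two broad faces. I held it there for over a second, brought it upright for about a second, then tipped and held it the same way again. I carried it upright over the equipment and lowered it until the floor pushed back with about 6.5 N. Then I opened the fingers only to 33 mm to clear the neighbouring caps, and withdrew.

**What the last checks showed:**
- **Flask in the bay:** its cap is at the same height as a neighbouring flask's, within 1 mm, so it is down on the floor. It is about 0.5 mm off centre along the rack, and its broad faces line up with the bay to about 0.1°.
- **Other things:** the only change in the top picture around the bottles, beaker and tube was the flask's old place. I checked the timer and tape by eye only.

**Checks that disagreed or failed:**
- **Off-centre reading:** across the rack, the body fit gave 7 mm off centre, but the arm was hiding part of the flask. The cap was within about 0.5 mm of centre, and the window allows at most 2.5 mm of play.
- **Second neighbour:** the arm also hid the rack flask on the timer side from the top camera. It looked undisturbed in the pictures, but I have no measurement for it.
- **Camera offset:** the cameras and the arm differed by 1 to 2 mm at the rack. I corrected for this before putting the flask in.

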